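# Strip the twin citrus juicer for washing

## Task

The juicer's bowls are already off: unscrew both reamers and set them down gently, standing upright, in the steel tray for the wash-up. The two spindles turn opposite ways, so one reamer is on a left-hand thread and nothing shows which one: feel gently each way first, and never force a reamer the way it goes tight, or the gears will suffer. Leave everything else on the counter where it stands.

Things in the scene. Friction and masses are not known exactly. Their poses are not given: they have to be found in the camera images.
- reamer_a_grip (a point): white plastic reamer a, loose, 72 mm tall, 0.14 to 0.24 kg: straight ribbed barrel 49 mm in diameter up to 41 mm above its underside, then a ribbed cone; hollow and threaded below. Point: on its axis, 28 mm above its underside, where it is gripped from above across any diameter; z up. It starts screwed down on spindle a, underside at seat_a. Both reamers look the same
- seat_a (a point): centre of the seal face of spindle a, on its upright axis, 120 mm above the counter, 14 mm above the juicer's flat top; the coarse-threaded stub above it is 21 mm thick and 19 mm tall. One spindle (a or b, left or right, not told) is left-hand: its reamer loosens clockwise from above, the other's anticlockwise. The tightening way it goes tight within 0.1 to 0.2 rad
- shaft_a (a joint): elastic twist of spindle a's drive shaft (rad, + anticlockwise from above, 0 at rest), a torsion spring of 1.6 N m/rad; beyond 0.35 either way strains the gears. Loosening, the reamer breaks free below 0.2 N m, then turns easily and climbs 2.9 mm per rad; after 1.3 rad it is out of the thread (past 2.2 it would catch again) and lifts straight up, clear of the stub 20 mm up
- reamer_b_grip (a point): white plastic reamer b, loose, 72 mm tall, 0.14 to 0.24 kg: straight ribbed barrel 49 mm in diameter up to 41 mm above its underside, then a ribbed cone; hollow and threaded below. Point: on its axis, 28 mm above its underside, where it is gripped from above across any diameter; z up. It starts screwed down on spindle b, underside at seat_b. Both reamers look the same
- seat_b (a point): centre of the seal face of spindle b, on its upright axis, 120 mm above the counter, 14 mm above the juicer's flat top; the coarse-threaded stub above it is 21 mm thick and 19 mm tall. One spindle (a or b, left or right, not told) is left-hand: its reamer loosens clockwise from above, the other's anticlockwise. The tightening way it goes tight within 0.1 to 0.2 rad
- shaft_b (a joint): elastic twist of spindle b's drive shaft (rad, + anticlockwise from above, 0 at rest), a torsion spring of 1.6 N m/rad; beyond 0.35 either way strains the gears. Loosening, the reamer breaks free below 0.2 N m, then turns easily and climbs 2.9 mm per rad; after 1.3 rad it is out of the thread (past 2.2 it would catch again) and lifts straight up, clear of the stub 20 mm up
- juicer: twin citrus juicer with its bowls off, fixed to the counter: brushed-steel housing 176 x 306 x 106 mm (x, y, z) on a dark plinth; origin at the centre of its underside, y along the line of the two spindles (at y = +80 and -80 mm), front with the switch facing -x
- tray: shallow open steel dish tray, fixed, 280 x 180 x 40 mm (x, y, z; 296 x 196 over its rim), walls and floor 3 mm thick; origin at the centre of its underside, so its inner floor is at z = 3 mm
- can_1: aluminium drink can, 66 mm in diameter, 115 mm tall, loose bystander; origin at the centre of its underside
- call_bell: round counter bell, 82 mm in diameter, 67 mm tall, loose bystander; origin at the centre of its underside
Things that resemble listed ones, but are neither listed nor needed, are in the scene too. What is shaped like the part that bears reamer_a_grip but pink is not meant.

How it is judged:
On the way, in this order (a step that is already met when the one before it is completed fails the run):
1. one reamer has been unscrewed and lifted off its spindle ((distance between reamer_a_grip and seat_a above 0.05 m or distance between reamer_b_grip and seat_b above 0.05 m)), for 0.1 s.
2. both reamers are off their spindles (distance between reamer_a_grip and seat_a above 0.05 m and distance between reamer_b_grip and seat_b above 0.05 m), for 0.1 s.
At the end, for the whole second after the job is handed in: Both reamers stand upright (within 0.2 rad) on the floor of the tray, their axes at least 20 mm inside its walls, and stay so (x of reamer_a_grip in the frame of tray between -0.12 and 0.12 m and y of reamer_a_grip in the frame of tray between -0.07 and 0.07 m and z of reamer_a_grip in the frame of tray between 0.022 and 0.04 m and angle between each of reamer_a_grip, reamer_b_grip's own z axis and vertical below 0.2 rad and x of reamer_b_grip in the frame of tray between -0.12 and 0.12 m and y of reamer_b_grip in the frame of tray between -0.07 and 0.07 m and z of reamer_b_grip in the frame of tray between 0.022 and 0.04 m); the robot touches nothing.
It fails at once if a drive shaft is twisted more than 0.35 rad either way (more than about 0.55 N m on the gears) (value of joint any of shaft_a, shaft_b above 0.35 rad or value of joint any of shaft_a, shaft_b below -0.35 rad).
It fails at once if a reamer is dropped or slammed into the tray (contact force above 40 N) (contact force between any of reamer_a, reamer_b and tray above 40 N).
It fails at once if the drink can or counter bell is moved more than 15 mm (distance of any of can_1, call_bell from where it was at the start of the episode above 0.015 m).
It also fails if it takes over 72 s, if anything falls off the work surface, if the arm or the gripper's body presses on something with over 40 N, if the wrist force passes 120 N, or if a joint passes its speed limit or range.

## Robot

A 7-joint arm with a two-finger parallel gripper is mounted at the origin on a cart in front of the work surface, level with it; the furniture and walls round the work are solid. World frame = base frame: x ahead of the robot, y to its left, z up, the work surface at z = 0. Lengths are in m, angles in rad, forces in N, time in s.
With the tool pointing down it reaches from about 0.425 to 0.875 m from the base axis. Payload 4.7 kg.
Tool frame: the origin (TCP) lies at the very end of the fingers, on their centre line; the grasp point (between the pads) lies 19 mm behind it; z points along the fingers, y is the direction in which the jaws open and shut (so a half turn about z gives the same grasp; the last joint's range is limited). The gripper opens to 87 mm and grips with 3 to 60 N. Pads are 19 mm wide; open, the fingers measure 117 mm over their backs; the gripper's body (75 mm by 190 mm) begins 51 mm behind the grasp point.
Start: joints at [1.31, 0.321, -0.07, 1.45, 0.023, 1.371, -0.057], TCP at [0.176, -0.626, 0.223] pointing down, gripper open.
Joint ranges: [-2.86, 2.86], [-0.3, 2.09], [-1.38, 1.24], [0.06, 2.45], [-1.56, 4.7], [0.09, 2.05], [-2.69, 2.69]. Speed limits (rad/s): [2.57, 2.57, 3.14, 3.14, 3.14, 3.14, 3.14].

## Interface

Orientations are given as a rotation vector (axis times angle).
In Python, from bench import * gives the robot as it stands.
- The arm moves only by the shell command python3 -m jog 'ROWS' [OPENING] [FORCE]. ROWS is JSON, a list of rows, each a list of 4 numbers: the shift along the world's x, y, z in mm, then the turn about the world's z in rad. In form: [[x, y, z, twist], ...]. A call has exactly 8 rows; each row is the pose to reach, as a shift and turn from the pose commanded when the call began; what a row does not reach only later rows make up. A row lasts 1/8 s, in which the tool goes at most 62.5 mm and 10.7 degrees, less where a joint would pass 70% of its speed; a pose out of reach is approached as far as the arm can. A call with a gripper value outside its range is refused whole. OPENING is the opening, from -1 (shut) to 1 (fully open), set as the call begins (- or left out, the last holds). The fingers move at their own pace and stop on an object; FORCE is the grip in N (left out, the last holds). Time passes only in rows, so rows that repeat a pose let the fingers close, or fill a call up. It gives the time, the measured TCP pose, the force and the opening at its end, in the units of the state.
- get_state(): the state, without advancing time (a new reading comes with each control period).
- get_image(name): name is "side" or "top" or "wrist"; returns a dict with "image" (384x512x3 uint8, red, green, blue), "fx", "fy", "cx", "cy" (pixels), "position" and "rotation" of the camera in the world; the wrist camera has in their place "tool_from_camera" (4x4, takes a point from camera to tool coordinates, whose origin is the TCP and whose axes are the flange's). Camera axes: x right, y down, z forward; pixel columns grow to the right and rows downward; lengths in m; the calibration is good to about 2 mm. A picture is of the moment at which its call begins: read the wrist's pose just before it. There is no depth.
- close_job(): hands the job in, once; it reports no verdict.
The state is a dict: "time": time; "joint_positions": joint angles; "qd": joint speeds; "joint_torque": joint torques, N m; "position": TCP position; "tool_rot": TCP orientation; "ft_force": force on the tool from outside, world axes, zero at the start; "torque": the same for the moment, N m; "grip_width": opening from 0.0 (shut) to 1.0 (fully open).
Only numpy, scipy, OpenCV 4.12 (cv2) and the standard library are available. Lean on these libraries where they do the work, as an engineer would, in place of code of your own. Each camera call takes 0.05 s, during which the arm holds its last target. There are 200 camera calls.

## Working session

There is one attempt and no reset: what is moved stays moved. The work goes in short steps, Python scripts to look and compute and a shell command to move; the robot and the scene stay as the last step left them, time stands still between calls to the robot, and variables do not carry over. Pictures are saved under pics/ and viewed, about 8 in all and at most 12, crops included, and the job is handed in when it is done.

```bash
mkdir -p pics
python3 - <<'E'
from bench import *
import cv2,numpy as np
np.set_printoptions(precision=4,suppress=True)
s=get_state();print(s)
for n in ("top","side"):
    d=get_image(n);cv2.imwrite(f"pics/{n}0.png",d["image"][:,:,::-1])
    print(n,{k:d[k] for k in d if k!="image"})
E
```

```text
{'time': 0.0, 'joint_positions': array([ 1.3101,  0.3218, -0.0701,  1.4517,  0.0226,  1.3708, -0.0569]), 'qd': array([ 0.0022,  0.    ,  0.0006,  0.0013,  0.0007, -0.0001,  0.0017]), 'joint_torque': array([  0.    , -49.1292,  -0.4042, -31.2527,  -0.064 ,   0.0439,
         0.0002]), 'position': array([ 0.1762, -0.6251,  0.2215]), 'tool_rot': array([-3.1101, -0.4301,  0.0006]), 'ft_force': array([-0.8012, -0.6337, -0.0897]), 'torque': array([-0.0205,  0.0253,  0.0229]), 'grip_width': 0.9980496318185664}
top {'fx': 499.28837895519877, 'fy': 499.28837895519877, 'cx': 249.3000432526042, 'cy': 188.32956498444733, 'position': array([ 0.0176, -0.307 ,  1.6008]), 'rotation': array([-2.3609,  1.5685, -0.2921])}
side {'fx': 387.31645111846353, 'fy': 387.31645111846353, 'cx': 248.1949202984546, 'cy': 191.98715869299534, 'position': array([-0.0775,  0.7636,  0.5374]), 'rotation': array([-0.6934,  2.2465, -1.492 ])}
```

View pics/top0.png

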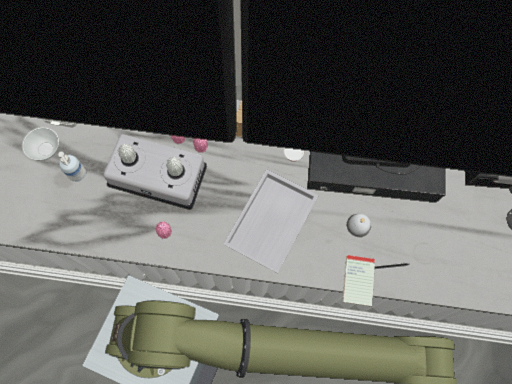

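View pics/side0.png

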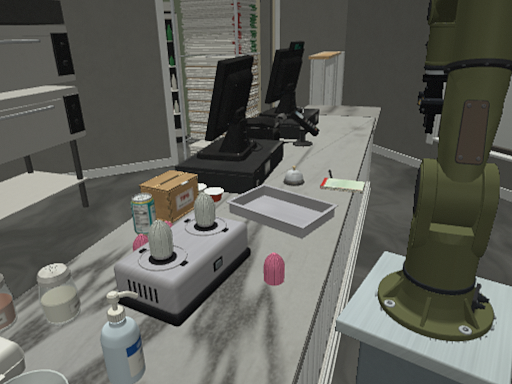

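```bash
cat > h.py <<'E'
import numpy as np,cv2
from scipy.spatial.transform import Rotation as R
C={"top":(499.288,249.3,188.33,[.0176,-.307,1.6008],[-2.3609,1.5685,-.2921]),
"side":(387.316,248.195,191.987,[-.0775,.7636,.5374],[-.6934,2.2465,-1.492])}
def ray(n,u,v):
    f,cx,cy,p,r=C[n]; return np.array(p),R.from_rotvec(r).apply([(u-cx)/f,(v-cy)/f,1])
def at(n,u,v,z):
    p,d=ray(n,u,v); return (p+d*(z-p[2])/d[2]).round(4)
E
python3 - <<'E'
from h import *
t=cv2.imread("pics/top0.png");s=cv2.imread("pics/side0.png")
a=cv2.resize(t[120:280,95:325],None,fx=3.4,fy=3.4,interpolation=cv2.INTER_CUBIC)
cv2.imwrite("pics/topc.png",a)
for p in ((128,147),(175,160)): print("tip top",at("top",*p,.19), "base z.125",at("top",p[0],p[1]+8,.125))
for p in ((160,221),(205,192)): print("tip side",at("side",*p,.19))
for p in ((160,262),(205,226)): print("base side",at("side",*p,.12))
for p in ((268,172),(315,197),(277,271),(226,242)): print("tray top",at("top",*p,.04))
for p in ((263,187),(335,208),(303,235),(231,208)): print("tray side",at("side",*p,.04))
print("can",at("side",143,196,.115),"box",at("side",184,172,.07),"bell",at("top",360,222,.06),"pink",at("top",164,229,.04))
print("mon",at("side",207,145,.2))
E
```

```text
tip top [0.4864 0.2858 0.19  ] base z.125 [0.4828 0.3    0.125 ]
tip top [0.5035 0.1325 0.19  ] base z.125 [0.5007 0.1406 0.125 ]
tip side [0.4781 0.299  0.19  ]
tip side [0.5025 0.1336 0.19  ]
base side [0.4533 0.3324 0.12  ]
base side [0.4802 0.1661 0.12  ]
tray top [ 0.6375 -0.129   0.04  ]
tray top [ 0.6151 -0.3062  0.04  ]
tray top [ 0.3367 -0.2809  0.04  ]
tray top [ 0.3602 -0.0956  0.04  ]
tray side [ 0.6108 -0.2807  0.04  ]
tray side [ 0.3316 -0.2516  0.04  ]
tray side [ 0.3337 -0.0496  0.04  ]
tray side [ 0.5988 -0.0828  0.04  ]
can [0.7587 0.1142 0.115 ] box [ 0.8967 -0.1896  0.07  ] bell [ 0.5836 -0.4692  0.06  ] pink [0.3219 0.1064 0.04  ]
mon [ 0.7486 -0.1594  0.2   ]
```

View pics/topc.png

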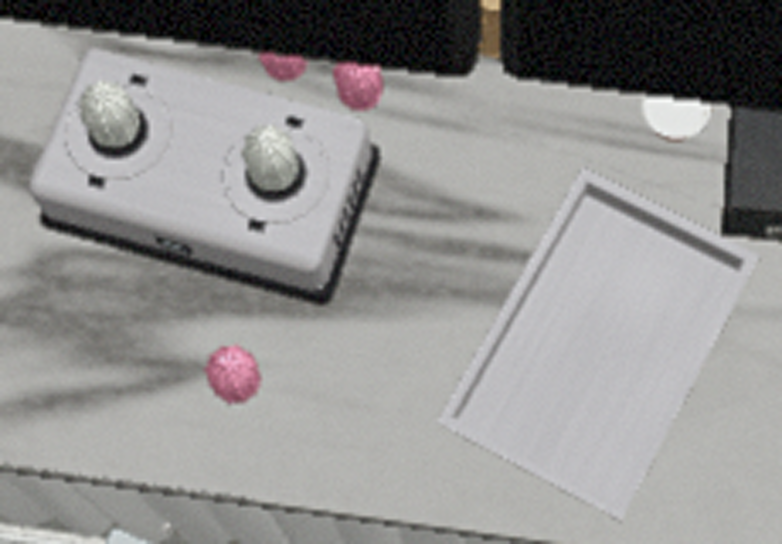

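The top view shows reamer a at about (128,154), reamer b at (175,167), and the tray's far corners at (268,172) and (315,197). The bell is at (360,224). The can is well behind the juicer. I'm moving towards b for a closer look with the wrist camera.

```bash
python3 -c "
from h import *
print(at('top',130,158.5,.106),at('top',176.2,172.9,.106))"
python3 -m jog '[[35,35,10,0.1],[70,70,30,0.2],[110,110,50,0.3],[150,150,70,0.4],[190,190,80,0.5],[230,235,80,0.6],[270,280,80,0.7],[300,325,80,0.8]]' 1
python3 -m jog '[[5,50,0,0.1],[10,105,0,0.2],[15,160,0,0.3],[15,220,0,0.4],[15,280,0,0.5],[15,340,0,0.6],[15,390,0,0.7],[15,430,0,0.7]]'
python3 - <<'E'
from bench import *
import cv2,numpy as np
np.set_printoptions(precision=4,suppress=True)
s=get_state();print(s)
d=get_image("wrist");cv2.imwrite("pics/w1.png",d["image"][:,:,::-1])
print({k:d[k] for k in d if k!="image"})
E
```

```text
[0.4802 0.296  0.106 ] [0.493  0.1354 0.106 ]
time: 1.1
position: [0.4776, -0.2985, 0.3021]
tool_rot: [-2.695, -1.614, -0.0]
ft_force: [1.0, -0.2, -0.0]
grip_width: 1.0
time: 2.1
position: [0.4907, 0.1318, 0.3025]
tool_rot: [1.98, 2.439, -0.0]
ft_force: [-0.4, -0.2, -0.4]
grip_width: 1.001
{'time': 2.1, 'joint_positions': array([ 0.5185,  0.0248, -0.8386,  1.6436,  0.0188,  1.4814, -0.1149]), 'qd': array([-0.368 ,  0.2318, -0.3466, -0.1579,  0.1774,  0.0053, -0.7722]), 'joint_torque': array([  1.2526, -25.4343,  -0.3807, -31.2802,  -0.4153,   0.1384,
         1.0105]), 'position': array([0.4907, 0.1318, 0.3025]), 'tool_rot': array([ 1.9802,  2.4386, -0.0002]), 'ft_force': array([-0.368 , -0.2421, -0.366 ]), 'torque': array([-0.0601, -0.1746, -0.0242]), 'grip_width': 1.0010918723040079}
{'fx': 288.730870979852, 'fy': 288.730870979852, 'cx': 251.92881673110296, 'cy': 189.35092339954906, 'tool_from_camera': array([[ 0.0005, -0.9645, -0.2639,  0.0723],
       [ 1.    ,  0.0001,  0.0014,  0.0016],
       [-0.0013, -0.2639,  0.9645, -0.1613],
       [ 0.    ,  0.    ,  0.    ,  1.    ]])}
```

View pics/w1.png

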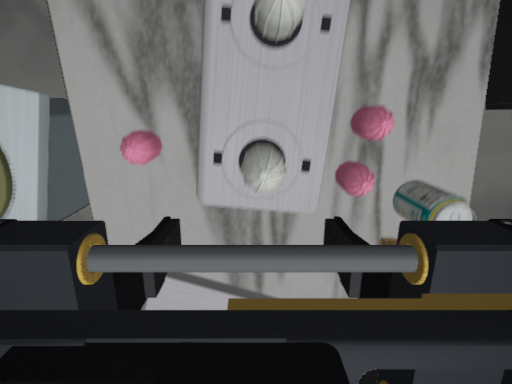

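```bash
cat >> h.py <<'E'
T=np.array([[.0005,-.9645,-.2639,.0723],[1,.0001,.0014,.0016],[-.0013,-.2639,.9645,-.1613]])
def wr(pos,rot,u,v,z):
    r=R.from_rotvec(rot);p=r.apply(T[:,3])+pos
    d=r.apply(T[:,:3]@[(u-251.93)/288.73,(v-189.35)/288.73,1]); return (p+d*(z-p[2])/d[2]).round(4)
E
python3 - <<'E'
from h import *
from bench import *
s=get_state();print(s["position"],s["tool_rot"])
d=get_image("wrist");cv2.imwrite("pics/w2.png",cv2.resize(d["image"][:240,150:410,::-1],None,fx=2.5,fy=2.5,interpolation=cv2.INTER_CUBIC))
for u,v in ((262,161.5),(276,18.5)): print(wr(np.array([.4907,.1318,.3025]),[1.9802,2.4386,0],u,v,.106))
E
```

```text
[0.48968702 0.138035   0.30269027] [-1.97137114 -2.44332966 -0.00504108]
[0.503  0.1451 0.106 ]
[0.4838 0.3043 0.106 ]
```

View pics/w2.png

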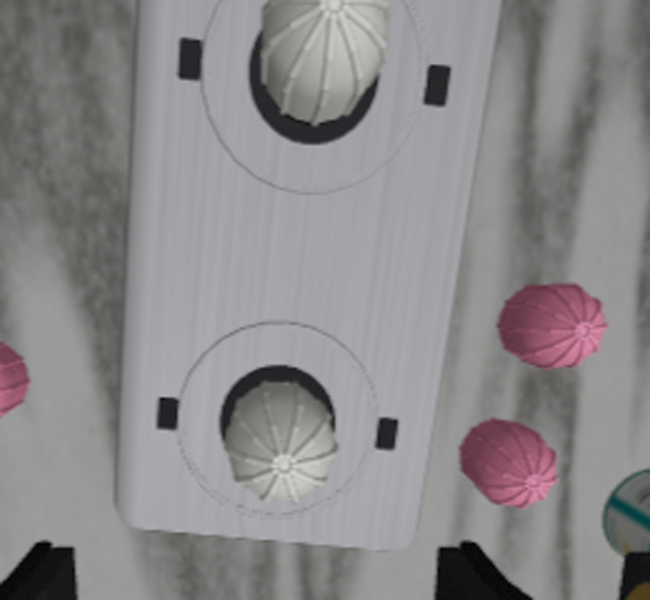

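Run:
```python
from h import *
P=np.array([.48969,.13804,.30269]);r=[-1.97137,-2.44333,-.00504]
for u,v,z in ((260.8,169.4,.106),(264,185.6,.192),(275.4,28.8,.106),(283.6,1.6,.192)): print(wr(P,r,u,v,z))
print(R.from_rotvec(r).as_matrix().round(3))
```

```text
[0.5027 0.142  0.106 ]
[0.5028 0.143  0.192 ]
[0.4835 0.3014 0.106 ]
[0.4836 0.3003 0.192 ]
[[-0.211  0.977  0.   ]
 [ 0.977  0.211  0.004]
 [ 0.004  0.001 -1.   ]]
```

```bash
python3 -m jog '[[6,7,-20,0],[12,13,-45,0],[12,13,-70,0],[12,13,-80,0],[12,13,-80,0],[12,13,-80,0],[12,13,-80,0],[12,13,-80,0]]'
```

```text
time: 3.2
position: [0.5036, 0.1424, 0.2231]
tool_rot: [1.983, 2.435, 0.001]
ft_force: [0.4, -0.3, -0.2]
grip_width: 0.999
```

```bash
python3 -m jog '[[-1,0,-20,0],[-1,0,-40,0],[-1,0,-60,0],[-1,0,-80,0],[-1,0,-94,0],[-1,0,-94,0],[-1,0,-94,0],[-1,0,-94,0]]'
python3 -m jog '[[0,0,0,0],[0,0,0,0],[0,0,0,0],[0,0,0,0],[0,0,0,0],[0,0,0,0],[0,0,0,0],[0,0,0,0]]' -1 15
python3 -c "
from bench import *
s=get_state();print(s['position'],s['ft_force'],s['torque'],s['joint_torque'][6],s['grip_width'],s['joint_positions'][6])"
python3 -m jog '[[0,0,0,0.03],[0,0,0,0.06],[0,0,0,0.09],[0,0,0,0.12],[0,0,0,0.12],[0,0,0,0.12],[0,0,0,0.12],[0,0,0,0.12]]'
python3 -c "
from bench import *
s=get_state();print(s['position'],s['ft_force'],s['torque'],s['joint_torque'][6],s['grip_width'],s['joint_positions'][6])"
```

```text
time: 4.2
position: [0.503, 0.1426, 0.1295]
tool_rot: [1.983, 2.435, 0.002]
ft_force: [-0.7, 0.6, -0.3]
grip_width: 1.002
time: 5.2
position: [0.5019, 0.1423, 0.1285]
tool_rot: [-1.983, -2.436, 0.001]
ft_force: [-2.2, -0.9, 2.6]
grip_width: 0.554
[0.50193895 0.14229579 0.12848927] [-2.21832264 -0.92405735  2.62942961] [-0.18381975  0.57164668 -0.0343577 ] -0.009246943518519402 0.5543840281858748 -0.2536297345524308
time: 6.2
position: [0.5021, 0.1426, 0.1285]
tool_rot: [-1.834, -2.55, 0.0]
ft_force: [-4.5, 1.2, 0.9]
grip_width: 0.552
[0.50209502 0.14255053 0.12849017] [-4.53678246  1.20349014  0.92793035] [ 0.21203594  1.00608297 -0.13679039] 0.07998526096343994 0.5524447924133024 -0.13751768604071585
```

```bash
cat > st.py <<'E'
from bench import *
import numpy as np
np.set_printoptions(precision=3,suppress=True)
s=get_state();print(s['position'],s['ft_force'],s['torque'],s['joint_torque'][6],s['grip_width'],s['joint_positions'][6])
E
python3 -m jog '[[0,0,0,0.03],[0,0,0,0.06],[0,0,0,0.08],[0,0,0,0.1],[0,0,0,0.1],[0,0,0,0.1],[0,0,0,0.1],[0,0,0,0.1]]'
python3 st.py
```

```text
time: 7.2
position: [0.502, 0.1426, 0.1285]
tool_rot: [-1.704, -2.639, 0.0]
ft_force: [-4.4, 1.0, 2.7]
grip_width: 0.556
[0.502 0.143 0.128] [-4.414  1.026  2.691] [ 0.305  0.99  -0.161] 0.146592459641397 0.555777887440982 -0.04087457302261786
```

```bash
python3 -m jog '[[0,0,0,-0.06],[0,0,0,-0.12],[0,0,0,-0.17],[0,0,0,-0.22],[0,0,0,-0.22],[0,0,0,-0.22],[0,0,0,-0.22],[0,0,0,-0.22]]'
python3 st.py
python3 -m jog '[[0,0,0,-0.03],[0,0,0,-0.06],[0,0,0,-0.09],[0,0,0,-0.12],[0,0,0,-0.12],[0,0,0,-0.12],[0,0,0,-0.12],[0,0,0,-0.12]]'
python3 st.py
python3 -m jog '[[0,0,0,-0.03],[0,0,0,-0.06],[0,0,0,-0.08],[0,0,0,-0.1],[0,0,0,-0.1],[0,0,0,-0.1],[0,0,0,-0.1],[0,0,0,-0.1]]'
python3 st.py
```

```text
time: 8.2
position: [0.5021, 0.1421, 0.1285]
tool_rot: [-1.983, -2.437, 0.001]
ft_force: [-4.8, 0.5, 2.1]
grip_width: 0.55
[0.502 0.142 0.128] [-4.82   0.457  2.114] [0.056 1.067 0.067] -0.04999862867407501 0.5499983051240307 -0.25321865452564357
time: 9.2
position: [0.5019, 0.1418, 0.1285]
tool_rot: [2.126, 2.313, -0.002]
ft_force: [-5.6, -0.4, 2.6]
grip_width: 0.556
[0.502 0.142 0.128] [-5.555 -0.353  2.622] [-0.14   1.198  0.073] -0.0758531573228538 0.5560304400606828 -0.36957344110534857
time: 10.2
position: [0.5015, 0.1414, 0.1284]
tool_rot: [2.239, 2.204, -0.004]
ft_force: [-6.2, -1.2, 3.9]
grip_width: 0.559
[0.502 0.141 0.128] [-6.217 -1.219  3.901] [-0.266  1.496  0.088] -0.10108411079272628 0.5594650771063641 -0.46661608621583167
```

```bash
python3 -m jog '[[0,0,0,-0.03],[0,0,0,-0.06],[0,0,0,-0.09],[0,0,0,-0.12],[0,0,0,-0.12],[0,0,0,-0.12],[0,0,0,-0.12],[0,0,0,-0.12]]'
python3 st.py
```

```text
time: 11.2
position: [0.5013, 0.1413, 0.1285]
tool_rot: [2.367, 2.066, -0.005]
ft_force: [-7.6, -1.6, 5.6]
grip_width: 0.555
[0.501 0.141 0.129] [-7.621 -1.582  5.607] [-0.325  1.697  0.092] -0.11078799376264215 0.5554442295415796 -0.5832285156775054
```

Clockwise, reamer b turns at a steady torque of about 0.09 N m while the upward force grows, so it is climbing. Anticlockwise the torque kept rising. So b is the left-hand one, and I'm unscrewing it clockwise.

```bash
python3 -m jog '[[-0.5,0,1.2,-0.08],[-1,0,1.4,-0.16],[-1,0,1.7,-0.24],[-1,0,1.9,-0.32],[-1,0,2.1,-0.4],[-1,0,2.3,-0.48],[-1,0,2.6,-0.56],[-1,0,2.8,-0.64]]'
python3 st.py
python3 -m jog '[[0,0,0.2,-0.08],[0,0,0.5,-0.16],[0,0,0.7,-0.24],[0,0,0.9,-0.32],[0,0,1.2,-0.4],[0,0,1.4,-0.48],[0,0,1.6,-0.56],[0,0,1.8,-0.62]]'
python3 st.py
```

```text
time: 12.2
position: [0.5014, 0.1415, 0.131]
tool_rot: [2.897, 1.212, -0.001]
ft_force: [-3.7, 0.2, 0.3]
grip_width: 0.558
[0.501 0.142 0.131] [-3.742  0.231  0.257] [-0.086  0.794 -0.02 ] 0.621989294886589 0.5575872917839009 -1.2078878765617642
time: 13.2
position: [0.5017, 0.1413, 0.1326]
tool_rot: [3.129, 0.271, 0.0]
ft_force: [-2.1, -0.4, -1.6]
grip_width: 0.557
[0.502 0.141 0.133] [-2.147 -0.444 -1.612] [-0.088  0.509  0.023] 0.42057640850543976 0.5572261456955757 -1.8144057136405984
```

```bash
python3 -m jog '[[0,0,0.5,0],[0,0,1,0],[0,0,2,0],[0,0,3,0],[0,0,4,0],[0,0,5,0],[0,0,6,0],[0,0,6,0]]' -1 22
python3 st.py
```

```text
time: 14.2
position: [0.502, 0.1424, 0.1396]
tool_rot: [3.13, 0.274, 0.002]
ft_force: [-0.6, 0.7, -0.8]
grip_width: 0.551
[0.502 0.142 0.14 ] [-0.605  0.727 -0.805] [0.049 0.01  0.012] 0.0027058734849561006 0.5511231090951275 -1.8086008355372027
```

```bash
python3 -m jog '[[0,0,10,0],[0,0,22,0],[0,0,36,0],[0,0,50,0],[0,0,65,0],[0,0,78,0],[0,-10,84,0],[2,-30,84,0]]'
python3 -m jog '[[6,-40,0,0],[12,-80,0,0],[18,-125,0,0],[24,-170,0,0],[30,-215,0,0],[38,-260,0,0],[44,-290,0,0],[49,-317,0,0]]'
python3 st.py
python3 - <<'E'
from h import *
from bench import *
s=get_state();print(s["position"],s["tool_rot"])
d=get_image("wrist");cv2.imwrite("pics/w3.png",d["image"][:,:,::-1])
E
```

```text
time: 15.2
position: [0.5034, 0.1123, 0.2238]
tool_rot: [3.129, 0.277, 0.001]
ft_force: [0.1, -0.3, -2.6]
grip_width: 0.555
time: 16.2
position: [0.5518, -0.2068, 0.2228]
tool_rot: [-3.13, -0.272, 0.002]
ft_force: [-0.2, 0.6, -2.2]
grip_width: 0.555
[ 0.552 -0.207  0.223] [-0.192  0.585 -2.221] [ 0.101 -0.01   0.005] -0.290850643068552 0.554525675441828 -1.149446558941389
[ 0.55183002 -0.20678624  0.22275248] [-3.12957693e+00 -2.72077362e-01  1.67448801e-03]
```

View pics/w3.png

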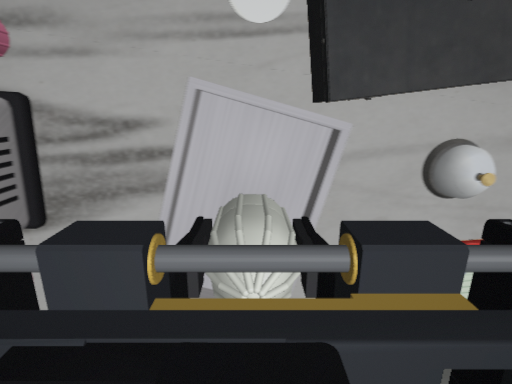

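Run:
```python
from h import *
P=np.array([.55183,-.20679,.22275]);r=[-3.12958,-.27208,.00167]
for u,v,z in ((191,82,.04),(355,125,.04),(166,222,.04),(315,100,.08),(460,170,.067)): print((u,v),wr(P,r,u,v,z))
```

```text
(191, 82) [ 0.6416 -0.1238  0.04  ]
(355, 125) [ 0.6278 -0.3174  0.04  ]
(166, 222) [ 0.469  -0.1122  0.04  ]
(315, 100) [ 0.6441 -0.2571  0.08  ]
(460, 170) [ 0.6001 -0.4367  0.067 ]
```

```bash
python3 -m jog '[[0,0,-25,0],[0,0,-60,0],[0,0,-95,0],[0,0,-130,0],[0,0,-160,0],[0,0,-182,0],[0,0,-197,0],[0,0,-203,0]]'
python3 -m jog '[[0,0,-1,0],[0,0,-2,0],[0,0,-3,0],[0,0,-4,0],[0,0,-5,0],[0,0,-5,0],[0,0,-5,0],[0,0,-5,0]]'
python3 st.py
```

```text
time: 17.25
position: [0.552, -0.2046, 0.0194]
tool_rot: [-3.129, -0.274, 0.002]
ft_force: [-0.2, 0.6, -1.6]
grip_width: 0.56
time: 18.25
position: [0.5524, -0.2046, 0.0152]
tool_rot: [3.13, 0.274, -0.0]
ft_force: [0.1, 0.3, -1.4]
grip_width: 0.553
[ 0.552 -0.205  0.015] [ 0.119  0.286 -1.38 ] [0.015 0.023 0.028] 6.165492095533409e-05 0.5529770635559319 -1.2198884022715504
```

```bash
python3 -m jog '[[0,0,-0.5,0],[0,0,-1,0],[0,0,-1.5,0],[0,0,-2,0],[0,0,-2,0],[0,0,-2,0],[0,0,-2,0],[0,0,-2,0]]'
python3 -m jog '[[0,0,-0.5,0],[0,0,-1,0],[0,0,-1.5,0],[0,0,-1.5,0],[0,0,-1.5,0],[0,0,-1.5,0],[0,0,-1.5,0],[0,0,-1.5,0]]'
python3 st.py
```

```text
time: 19.25
position: [0.5524, -0.2046, 0.0132]
tool_rot: [3.13, 0.274, 0.0]
ft_force: [0.2, 0.2, -1.5]
grip_width: 0.558
time: 20.25
position: [0.5524, -0.2046, 0.0118]
tool_rot: [3.129, 0.274, 0.0]
ft_force: [-0.2, 0.6, 0.7]
grip_width: 0.555
[ 0.552 -0.205  0.012] [-0.208  0.589  0.65 ] [0.002 0.063 0.008] 0.0016202564802370034 0.5549685549228847 -1.2215318759975708
```

```bash
python3 -m jog '[[0,0,0,0],[0,0,0,0],[0,0,0,0],[0,0,0,0],[0,0,5,0],[0,0,20,0],[0,0,45,0],[0,0,80,0]]' 0.4
python3 -m jog '[[0,0,50,0],[0,10,100,0],[0,40,140,0.06],[-10,90,170,0.12],[-20,145,190,0.18],[-30,200,190,0.24],[-35,255,190,0.3],[-40,310,190,0.36]]' 1
python3 - <<'E'
from bench import *
import cv2
d=get_image("top");cv2.imwrite("pics/t2.png",cv2.resize(d["image"][120:280,95:405,::-1],None,fx=2.5,fy=2.5,interpolation=cv2.INTER_CUBIC))
E
```

```text
time: 21.25
position: [0.552, -0.2045, 0.0929]
tool_rot: [-3.129, -0.274, 0.001]
ft_force: [0.5, 0.7, -1.0]
grip_width: 0.703
time: 22.25
position: [0.5119, 0.1072, 0.2832]
tool_rot: [3.028, 0.833, 0.003]
ft_force: [0.7, -0.6, 0.7]
grip_width: 1.0
```

View pics/t2.png

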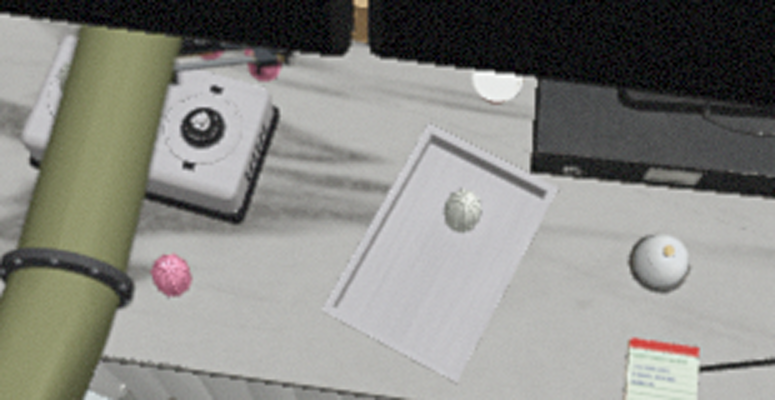

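Reamer b stands upright in the tray at crop pixel (463,210), and its spindle stub is bare. Next is reamer a.

```bash
python3 -m jog '[[-5,40,0,0.06],[-12,85,0,0.1],[-20,130,0,0.14],[-26,170,0,0.14],[-29,193,-20,0.14],[-29,193,-45,0.14],[-29,193,-65,0.14],[-29,193,-65,0.14]]' 1
python3 st.py
```

```text
time: 23.3
position: [0.4829, 0.2971, 0.2156]
tool_rot: [2.964, 1.038, -0.004]
ft_force: [-0.0, -0.4, 1.5]
grip_width: 0.999
[0.483 0.297 0.216] [-0.012 -0.352  1.475] [-0.048 -0.051  0.021] -0.024266959517262876 0.9994330209557428 -1.6288347392925522
```

```bash
python3 -m jog '[[0,0,-15,0],[0,0,-35,0],[0,0,-55,0],[0,0,-75,0],[0,0,-86,0],[0,0,-86,0],[0,0,-86,0],[0,0,-86,0]]'
python3 st.py
python3 -m jog '[[0,0,0,0],[0,0,0,0],[0,0,0,0],[0,0,0,0],[0,0,0,0],[0,0,0,0],[0,0,0,0],[0,0,0,0]]' -1 15
python3 st.py
```

```text
time: 24.3
position: [0.4838, 0.2987, 0.1315]
tool_rot: [-2.964, -1.04, -0.002]
ft_force: [-0.6, 0.6, 0.4]
grip_width: 1.0
[0.484 0.299 0.131] [-0.589  0.557  0.435] [-0.013 -0.048 -0.02 ] 0.00024181004846468568 1.000042989345367 -1.6763062947067136
time: 25.3
position: [0.4828, 0.2995, 0.1309]
tool_rot: [-2.963, -1.041, -0.0]
ft_force: [-3.8, 4.5, 3.0]
grip_width: 0.554
[0.483 0.299 0.131] [-3.764  4.523  2.957] [0.92  0.802 0.001] 0.0018395889492239803 0.5537721064664951 -1.6763509790886686
```

```bash
python3 -m jog '[[-1,1,0,0],[-1,1,0,0.03],[-1,1,0,0.06],[-1,1,0,0.09],[-1,1,0,0.12],[-1,1,0,0.12],[-1,1,0,0.12],[-1,1,0,0.12]]'
python3 st.py
python3 -m jog '[[0,0,0,0.03],[0,0,0,0.06],[0,0,0,0.08],[0,0,0,0.1],[0,0,0,0.1],[0,0,0,0.1],[0,0,0,0.1],[0,0,0,0.1]]'
python3 st.py
```

```text
time: 26.3
position: [0.4826, 0.2994, 0.1309]
tool_rot: [2.897, 1.216, 0.001]
ft_force: [-0.6, 3.5, 5.7]
grip_width: 0.558
[0.483 0.299 0.131] [-0.571  3.507  5.702] [ 0.607  0.199 -0.064] 0.08453313494101167 0.5576220239779531 -1.564857347728726
time: 27.3
position: [0.4824, 0.2995, 0.1309]
tool_rot: [2.832, 1.359, 0.0]
ft_force: [-1.0, 3.0, 5.7]
grip_width: 0.56
[0.482 0.299 0.131] [-1.02   2.961  5.663] [ 0.605  0.284 -0.079] 0.08476284798234701 0.5603246945196058 -1.469976454821395
```

```bash
python3 -m jog '[[0,0.5,0.2,0.03],[0,0.5,0.4,0.06],[0,0.5,0.6,0.09],[0,0.5,0.8,0.12],[0,0.5,0.8,0.12],[0,0.5,0.8,0.12],[0,0.5,0.8,0.12],[0,0.5,0.8,0.12]]'
python3 st.py
```

```text
time: 28.3
position: [0.4824, 0.2995, 0.1313]
tool_rot: [2.745, 1.526, -0.001]
ft_force: [-0.5, 0.8, 2.3]
grip_width: 0.557
[0.482 0.299 0.131] [-0.503  0.796  2.344] [ 0.091  0.024 -0.071] 0.07769827963784337 0.5569868934723033 -1.3572864481508378
```

Anticlockwise, reamer a also turns at a steady torque of about 0.07 N m, so it has an ordinary right-hand thread. I'm unscrewing it the rest of the way.

```bash
python3 -m jog '[[0,0,0.3,0.08],[0,0,0.6,0.16],[0,0,0.8,0.24],[0,0,1,0.32],[0,0,1.3,0.4],[0,0,1.5,0.48],[0,0,1.7,0.56],[0,0,1.9,0.64]]'
python3 st.py
python3 -m jog '[[0,0,0.3,0.08],[0,0,0.5,0.16],[0,0,0.7,0.24],[0,0,0.9,0.32],[0,0,1.2,0.4],[0,0,1.4,0.48],[0,0,1.6,0.56],[0,0,1.8,0.62]]'
python3 st.py
python3 -m jog '[[0,0,0.5,0],[0,0,1,0],[0,0,2,0],[0,0,3,0],[0,0,4,0],[0,0,5,0],[0,0,6,0],[0,0,6,0]]' -1 22
python3 st.py
```

```text
time: 29.3
position: [0.4833, 0.2991, 0.133]
tool_rot: [2.123, 2.314, 0.001]
ft_force: [2.5, 0.6, -0.5]
grip_width: 0.554
[0.483 0.299 0.133] [ 2.491  0.551 -0.496] [ 0.179 -0.642  0.005] -0.5747365951538086 0.5540084325432855 -0.7543654364300149
time: 30.3
position: [0.4827, 0.3, 0.1347]
tool_rot: [1.316, 2.853, 0.002]
ft_force: [1.6, 2.4, -1.0]
grip_width: 0.561
[0.483 0.3   0.135] [ 1.637  2.433 -1.024] [ 0.541 -0.426  0.016] -0.391066437587142 0.5612425240613428 -0.18492571762033988
time: 31.3
position: [0.4825, 0.2995, 0.1413]
tool_rot: [1.32, 2.851, -0.001]
ft_force: [-0.6, 0.0, -2.0]
grip_width: 0.552
[0.483 0.3   0.141] [-0.617  0.049 -1.97 ] [ 0.045 -0.168  0.024] 0.0033363635157002136 0.5524275054223494 -0.182374617688618
```

```bash
python3 -m jog '[[0,0,10,0],[0,0,22,0],[0,0,36,0],[0,0,50,0],[0,0,65,0],[0,-5,78,0],[0,-20,84,0],[0,-50,84,0]]'
python3 -m jog '[[3,-50,0,0],[6,-100,0,0],[6,-155,0,0],[6,-210,0,0],[0,-265,0,0],[-5,-320,0,0],[-15,-370,0,0],[-25,-410,0,0]]'
python3 -m jog '[[-15,-25,0,0],[-25,-45,-25,0],[-25,-45,-60,0],[-25,-45,-95,0],[-25,-45,-130,0],[-25,-45,-160,0],[-25,-45,-180,0],[-25,-45,-180,0]]'
python3 st.py
```

```text
time: 32.3
position: [0.4821, 0.2507, 0.2263]
tool_rot: [1.315, 2.853, 0.003]
ft_force: [-0.2, -0.3, -3.3]
grip_width: 0.554
time: 33.3
position: [0.4565, -0.1625, 0.2257]
tool_rot: [1.321, 2.85, -0.001]
ft_force: [-0.2, -0.2, -1.8]
grip_width: 0.559
time: 34.3
position: [0.4312, -0.2045, 0.0443]
tool_rot: [-1.318, -2.848, -0.002]
ft_force: [0.0, 1.6, -2.3]
grip_width: 0.555
[ 0.431 -0.205  0.044] [ 0.046  1.571 -2.329] [ 0.033 -0.112  0.02 ] -0.09419684065505862 0.5549570249888737 0.9388016396164608
```

```bash
python3 -m jog '[[0,0,-6,0],[0,0,-12,0],[0,0,-17,0],[0,0,-21,0],[0,0,-23,0],[0,0,-25,0],[0,0,-26,0],[0,0,-26,0]]'
python3 st.py
python3 -m jog '[[0,0,-0.5,0],[0,0,-1,0],[0,0,-1.5,0],[0,0,-2,0],[0,0,-2.5,0],[0,0,-2.5,0],[0,0,-2.5,0],[0,0,-2.5,0]]'
python3 st.py
```

```text
time: 35.3
position: [0.4324, -0.2051, 0.0192]
tool_rot: [1.319, 2.851, 0.0]
ft_force: [0.1, -0.8, -2.1]
grip_width: 0.553
[ 0.432 -0.205  0.019] [ 0.062 -0.776 -2.073] [ 0.026 -0.105 -0.024] -0.005468316958285868 0.5529716141140333 0.8999620833243803
time: 36.3
position: [0.4324, -0.2052, 0.0167]
tool_rot: [1.319, 2.851, 0.0]
ft_force: [0.7, 0.4, -1.9]
grip_width: 0.553
[ 0.432 -0.205  0.017] [ 0.665  0.354 -1.872] [-0.007 -0.122  0.027] 4.8729464197094785e-05 0.5534524201091359 0.896223161346722
```

```bash
python3 -m jog '[[0,0,-0.5,0],[0,0,-1,0],[0,0,-1.5,0],[0,0,-2,0],[0,0,-2,0],[0,0,-2,0],[0,0,-2,0],[0,0,-2,0]]'
python3 st.py
```

```text
time: 37.3
position: [0.4324, -0.2052, 0.0147]
tool_rot: [1.319, 2.851, 0.0]
ft_force: [-0.5, 0.4, -1.7]
grip_width: 0.555
[ 0.432 -0.205  0.015] [-0.496  0.364 -1.705] [ 0.001 -0.104 -0.005] -0.00020570748347381596 0.554929703507566 0.8932353159498521
```

```bash
python3 -m jog '[[0,0,-0.4,0],[0,0,-0.8,0],[0,0,-1.2,0],[0,0,-1.5,0],[0,0,-1.5,0],[0,0,-1.5,0],[0,0,-1.5,0],[0,0,-1.5,0]]'
python3 st.py
```

```text
time: 38.3
position: [0.4326, -0.2054, 0.0141]
tool_rot: [1.319, 2.851, -0.001]
ft_force: [-3.2, 1.2, 7.9]
grip_width: 0.559
[ 0.433 -0.205  0.014] [-3.154  1.214  7.946] [0.268 0.502 0.038] -0.01650057965889573 0.5593175463235271 0.8909754272324509
```

Contact with the tray floor at a gentle 8 to 10 N. I'm releasing, retreating and checking.

```bash
python3 -m jog '[[0,0,0.5,0],[0,0,0.7,0],[0,0,0.7,0],[0,0,0.7,0],[0,0,5,0],[0,0,20,0],[0,0,45,0],[0,0,80,0]]' 0.4
python3 -m jog '[[0,0,50,0],[5,20,90,0],[10,60,120,0],[15,110,150,0],[20,160,170,0],[20,210,170,0],[20,260,170,0],[20,280,170,0]]'
python3 st.py
python3 - <<'E'
from bench import *
import cv2,numpy as np
d=get_image("top")["image"][120:290,190:410,::-1];s=get_image("side")["image"][140:290,90:390,::-1]
f=lambda i:cv2.resize(i,(600,int(600*i.shape[0]/i.shape[1])),interpolation=cv2.INTER_CUBIC)
a=np.vstack([f(d),f(s)]);cv2.imwrite("pics/fin.png",cv2.resize(a,None,fx=.78,fy=.78))
E
```

```text
time: 39.3
position: [0.4321, -0.2048, 0.0944]
tool_rot: [-1.318, -2.851, -0.001]
ft_force: [1.1, -0.6, 1.1]
grip_width: 0.697
time: 40.3
position: [0.452, 0.0791, 0.2641]
tool_rot: [1.31, 2.853, -0.001]
ft_force: [-0.2, -0.8, -0.2]
grip_width: 0.699
[0.452 0.079 0.264] [-0.203 -0.844 -0.209] [-0.007 -0.15   0.002] 0.21061998791992664 0.6988157579635705 0.6691220006351316
```

View pics/fin.png

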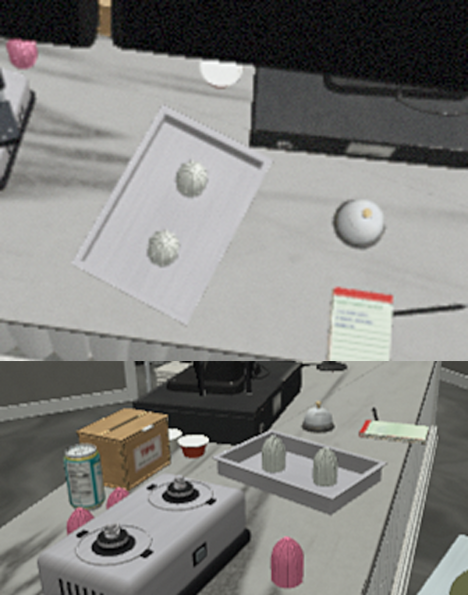

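Both reamers stand upright in the tray, at (192,177) and (163,247) in the top crop. Both stubs are bare, the can and bell are in place, and the arm is clear. I'm handing in.

```bash
python3 -m jog '[[0,0,0,0],[0,0,0,0],[0,0,0,0],[0,0,0,0],[0,0,0,0],[0,0,0,0],[0,0,0,0],[0,0,0,0]]'; python3 -c "
from bench import *
close_job()"
```

```text
time: 41.4
position: [0.4524, 0.0749, 0.2632]
tool_rot: [1.319, 2.851, 0.0]
ft_force: [0.9, -0.4, 0.6]
grip_width: 0.699
the job is handed in; nothing more can be done
```

Both reamers are unscrewed and standing upright in the steel tray, and I handed the job in at 41.4 s of the 72 s allowed.

- **Reamer b:** it has the left-hand thread. Anticlockwise the torque kept rising, to about 0.16 N m at the wrist, so I stopped there. Clockwise it turned at a steady 0.09 N m or so and climbed.
- **Reamer a:** it came off anticlockwise at a steady 0.07 to 0.08 N m. I only felt this one in the loosening direction, since b had already shown which was left-handed.
- **Setting down:** wrist force changed by about 2 N when b touched the tray floor and by about 10 N for a, against the 40 N limit.
- **Last checks:** the final top and side pictures show both reamers upright and well inside the tray walls. Both stubs are bare, the can and bell look unmoved, and the arm is clear of everything.
- **One disagreement:** my first rough reading of the tray from the side camera differed from the top camera by 3 to 4 cm. The wrist camera agreed with the top view to within about 2 cm, so I used those two.

I had no direct reading of shaft twist. From the wrist torques it stayed around 0.1 rad, well under the 0.35 rad limit.

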